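# Lock the lid on the honey pot

## Task

Take the top lid from the spring-loaded lid dispenser and set it flat on the honey pot, its two ears down in the gaps between the pot's two lugs. Then push its handle round clockwise (seen from above) until the ears have run under the lugs right up to the stops and the lid is tight on its seal. Leave the other two lids in the dispenser and do not disturb the jars and dishes around.

Things in the scene. Friction and masses are not known exactly. Their poses are not given: they have to be found in the camera images.
- pot: Honey pot: steel, round, 120 mm across, bolted down by a foot 150 mm across. Origin: centre of its underside; z up, x towards the white honey gate low on its side (reaching 88 mm out). Locked, the lid's handle lies in line with pot x: over the gate or directly opposite it.
- pot_seat (a point): Centre of the top of the pot's black rubber seal ring (83 mm across), 100 mm up, where the lid rests; axes as the pot's. Inside it the neck, 57 mm across, rises 12 mm into the hollow lid. The ears clear the lugs when the lid's x (its handle) is 75 to 130 deg anticlockwise of pot x, best about 85 deg, or half a turn from that. Then the handle is swung clockwise to the stops.
- pot_lug (a point): Middle of one of the pot's two like steel lugs, half a turn apart, which overhang to 43 mm from the axis (outside 58 mm, tops up to 115 mm high). Anticlockwise from pot x they cover 66-140 and 246-320 deg. Beneath, a ramp comes down from the 140 (320) end, is level from 100 (280), ends in a stop at 74 (254). Turning takes up to some 10 N at the handle's end; friction holds it.
- lid_top_rib (a point): Top lid of the stack, to use: white plastic, 160 g, a round cap 80 mm across, 28 mm high, hollow (62 mm), with an upright rib on top to take it by (54 mm long along lid x, 14 wide, 20 high). Point: centre of the rib, 38 mm above the underside, 10 mm above the flat top; z up, x towards the handle. Two ears 26 mm wide, 7 thick reach 50 mm from the axis along +y and -y, level with the underside.
- lid_top_end (a point): End of the top lid's handle, a flat bar 22 mm wide, 7 mm thick, running along lid x from the cap to 115 mm from the axis, its top flush with the cap's flat top. Point: middle of its end, 24.5 mm above the lid's underside; axes as the lid's. On the pot it is about 124 mm above the table, locked about 122 mm.
- lid_mid_rib (a point): Centre of the rib of the second lid, identical, 28 mm below the top one. It rises when the top one is taken.
- lid_low_rib (a point): Centre of the rib of the third lid, identical, 28 mm below the second.
- dispenser: The lid dispenser, fixed: round dark base 124 mm across and 14 mm high, four upright steel guide rods (8 mm thick, 47 mm from the axis, 118 mm high) around the stack. Origin: centre of the underside, z up, x the way the lids' handles point between two rods. The flat top of the top lid stands 112 to 128 mm up, its rib 20 mm more.
- tray (a joint): Height in m of the dispenser's soft-sprung tray (56 N/m) under the lids, within 8 mm of 0 with three lids; it rises 28 mm for each lid taken, and gives way when the stack is pressed.
- seal (a joint): How far the pot's seal ring is pressed down, m: 0 free, about 0.0003 under a lid that just lies on it, 0.0025 when the lid is locked, at most 0.005; 4 N per mm.
- jar_a: Bystander: honey jar, 68 mm across, 95 mm high, between pot and dispenser. Origin: centre of its underside.
- jar_b: Bystander: honey jar, same, farther back. Origin: centre of its underside.
- jar_c: Bystander: honey jar, same, back right. Origin: centre of its underside.
- jar_d: Bystander: honey jar, same, back left. Origin: centre of its underside.
- mead: Bystander: tall mead bottle, 72 mm across, 240 mm high, at the back. Origin: centre of its underside.
- bowl: Bystander: white bowl, 130 mm across, left. Origin: centre of its underside.
- crock: Bystander: brown crock, 84 mm across, 85 mm high, right. Origin: centre of its underside.
Not all that is in view belongs to the job. What is shaped like the part that bears lid_top_rib but pink is not meant.

How it is judged (in metres and radians):
On the way, in this order (a step that is already met when the one before it is completed fails the run):
1. the top lid is out of the dispenser (horizontal distance between lid_top_rib and dispenser above 0.1 m), for 0.1 s.
2. the lid lies flat on the seal, not yet turned (horizontal distance between lid_top_rib and pot below 0.006 m and angle between lid_top_rib's own z axis and vertical below 0.08 rad and z of lid_top_rib in the frame of pot below 0.1405 m and angle between the x axis of lid_top_rib and the x axis of pot, either way round above 0.7 rad), for 0.1 s.
3. the lid is turned home against the stops and tight (horizontal distance between lid_top_rib and pot below 0.006 m and angle between lid_top_rib's own z axis and vertical below 0.06 rad and angle between the x axis of lid_top_rib and the x axis of pot, either way round below 0.2 rad and value of joint seal above 0.0015 m and z of lid_top_rib in the frame of pot below 0.1375 m), for 0.2 s.
At the end, for the whole second after the job is handed in: The former top lid is centred (6 mm) and level (0.06 rad) on the pot, handle in line with pot x to 0.2 rad either way, seal pressed over 1.5 mm, rib centre under 137.5 mm up; the other two lids level (0.12 rad) in the dispenser within 12 mm of its axis, risen over 15 mm (all of step 3 and horizontal distance between each of lid_mid_rib, lid_low_rib and dispenser below 0.012 m and angle between each of lid_mid_rib, lid_low_rib's own z axis and vertical below 0.12 rad and value of joint tray above 0.015 m); the robot touches nothing.
It fails at once if a jar, bottle, bowl or crock is knocked over or pushed away by more than 30 mm (distance of any of jar_a, jar_b, jar_c, jar_d, mead, bowl, crock from where it was at the start of the episode above 0.03 m).
It fails at once if another lid is pulled out of the dispenser (horizontal distance between any of lid_mid_rib, lid_low_rib and dispenser above 0.03 m).
It also fails if it takes over 64 s, if anything falls off the work surface, if the arm or the gripper's body presses on something with over 40 N, if the wrist force passes 120 N, or if a joint passes its speed limit or range.

## Robot

A 6-joint arm with a two-finger parallel gripper is mounted at the origin on the work surface. World frame = base frame: x ahead of the robot, y to its left, z up, the work surface at z = 0. Lengths are in m, angles in degrees, forces in N, time in s.
With the tool pointing down it reaches from about 0.375 to 0.975 m from the base axis. Payload 3.8 kg.
Tool frame: the origin (TCP) lies at the centre of the arm's flange, where the gripper is bolted on; the fingertips stand 173 mm ahead of it and the grasp point (between the pads) lies 155 mm ahead of it (env.tcp_to_tips is the distance from the TCP to the fingertips, in m); x points along the fingers, y is the direction in which the jaws open and shut, and the axes are right-handed (so a half turn about x gives the same grasp; the last joint's range is limited). The gripper opens to 85 mm and grips with 20 to 120 N. Pads are 22 mm wide; open, the fingers measure 114 mm over their backs; the gripper's body (76 mm by 85 mm) begins 54 mm behind the grasp point. The pads swing forward as they close: fully open they stand 13 mm farther back than shut.
Start: joints at [64.406, 15.12, 91.902, -0, 72.978, -2.114], TCP at [0.269, 0.619, 0.405] pointing down, gripper open.
Joint ranges: [-150.88, 150.88], [-54.13, 125.18], [17.81, 147.31], [-75.09, 255.09], [0, 152.58], [-146.25, 146.25]. Speed limits (degrees/s): [147.25, 147.25, 180, 180, 180, 180].

## Interface

Orientations are given as [roll, pitch, yaw] about the fixed x, y, z axes, in that order (R = Rz(yaw) Ry(pitch) Rx(roll)).
In Python, from plant import env, cams, sign_off gives the robot as it stands.
- The arm moves only by the tool send_rows, never from a script. Its argument "rows" is a list of rows, each a list of 2 entries, a list of its own where there are three numbers: the shift along the tool's x, y, z in mm, then the turn, a rotation vector about the tool's x, y, z in degrees. In form: [[[x, y, z], [rx, ry, rz]], ...]. A call has 1 to 12 rows; each row shifts and turns the pose as measured when the row begins, along the tool's axes as they then stand; what a row does not reach is not made up. A row lasts 1/8 s, in which the tool goes at most 62.5 mm and 10.7 degrees, less where a joint would pass 70% of its speed; a pose out of reach is approached as far as the arm can. A call with a gripper value outside its range is refused whole. "fingers" is the opening, from 0 (shut) to 1 (fully open), set as the call begins (left out, the last holds). The fingers move at their own pace and stop on an object; "grip_force" is the grip in N (left out, the last holds). Time passes only in rows, so rows that do not move let the fingers close. It gives the time, the measured TCP pose, the force and the opening at its end, in the units of the state.
- env.read_state(): the state, without advancing time (a new reading comes with each control period).
- cams.read_camera(name): name is "side" or "top" or "wrist"; returns a dict with "img" (420x560x3 uint8, blue, green, red), "fx", "fy", "cx", "cy" (pixels), "k1" (the pictures are not rectified: a ray, as slopes to the right and down, at radius r is drawn at 1 + k1 r^2 times it, then the intrinsics apply), "R" (3x3) and "t" (3): a world point X has camera coordinates R X + t. Camera axes: x right, y down, z forward; pixel columns grow to the right and rows downward; lengths in m; the calibration is good to about 2 mm. A picture is of the moment at which its call begins. There is no depth.
- sign_off(): hands the job in, once; it reports no verdict.
The state is a dict: "clock": time; "joint_positions": joint angles; "qvel": joint speeds; "tau": joint torques, N m; "tcp_pos": TCP position; "orientation": TCP orientation; "contact_force": force on the tool from outside, world axes, zero at the start; "moment": the same for the moment, N m; "finger_gap": finger opening in m.
Only numpy, scipy, OpenCV 4.12 (cv2) and the standard library are available. Lean on these libraries where they do the work, as an engineer would, in place of code of your own. Each camera call takes 0.05 s, during which the arm holds its last target. There are 200 camera calls.

## Working session

There is one attempt and no reset: what is moved stays moved. The work goes in short steps, Python scripts to look and compute and a tool call to move; the robot and the scene stay as the last step left them, time stands still between calls to the robot, and variables do not carry over. Pictures are saved under pics/ and viewed, about 8 in all and at most 12, crops included, and the job is handed in when it is done.

Besides the shell and the picture viewer there is one more tool, called after "Request:" by a JSON object that holds its "method" and its "body", one argument or row to a line. send_rows: Moves the arm, as the interface text tells. Its arguments: {"type":"object","properties":{"rows":{"type":"array","items":{"type":"array"}},"fingers":{"type":"number"},"grip_force":{"type":"number"}},"required":["rows"]}

```bash
mkdir -p pics; cat > h.py <<'E'
import numpy as np, cv2
from plant import env, cams, sign_off
def snap(n,f):
    c=cams.read_camera(n); cv2.imwrite(f'pics/{f}.png',c['img'])
    np.savez(f'pics/{f}.npz',**{k:np.array(v) for k,v in c.items()}); return c
def load(f): return dict(np.load(f'pics/{f}.npz'))
def ray(c,u,v):
    K=np.array([[c['fx'],0,c['cx']],[0,c['fy'],c['cy']],[0,0,1]],float)
    d=np.array([(u-c['cx'])/c['fx'],(v-c['cy'])/c['fy']]);s=d.copy()
    for _ in range(30): s=d/(1+c['k1']*(s@s))
    return -c['R'].T@c['t'], c['R'].T@np.array([s[0],s[1],1])
def atz(c,u,v,z):
    o,d=ray(c,u,v); return o+d*(z-o[2])/d[2]
def proj(c,X):
    p=c['R']@np.array(X,float)+c['t']; s=p[:2]/p[2]; s=s*(1+c['k1']*(s@s))
    return np.array([c['fx']*s[0]+c['cx'],c['fy']*s[1]+c['cy']])
def crop(f,u0,v0,u1,v1,k,out):
    im=cv2.imread(f'pics/{f}.png')[v0:v1,u0:u1]; cv2.imwrite(f'pics/{out}.png',cv2.resize(im,None,fx=k,fy=k,interpolation=cv2.INTER_CUBIC))
E
python3 - <<'E'
from h import *
s=env.read_state();print(s)
for n in('top','side'):
    c=snap(n,n+'0');print(n,-c['R'].T@c['t'],c['R'][2],c['fx'],c['k1'])
a=cv2.imread('pics/top0.png');b=cv2.imread('pics/side0.png')
E
```

```text
{'clock': 0.0, 'joint_positions': array([ 6.44041790e+01,  1.51681553e+01,  9.19822972e+01,  5.05887448e-04,
        7.29787961e+01, -2.11337862e+00]), 'qvel': array([ 0.00264575,  0.03030444, -0.00526118, -0.00050146,  0.10358604,
       -0.04946457]), 'tau': array([ 3.86879196e-05, -5.15098965e+01, -3.67318583e+01, -2.68506437e-04,
        1.28184340e-02,  7.08554239e-06]), 'tcp_pos': array([0.26880295, 0.6187797 , 0.40336357]), 'orientation': array([ -92.32766523,   89.87075049, -115.8102562 ]), 'contact_force': array([-0.34558283,  0.33495217,  0.48744549]), 'moment': array([ 0.02081614, -0.01643065,  0.04464976]), 'finger_gap': 0.08548063805655327}
top [0.24424578 0.0180081  1.40663035] [ 0.2018736  -0.02014829 -0.97920432] 455.2469953645856 -0.13120310756602985
side [ 0.16730646 -1.06716922  1.21966082] [ 0.22423191  0.68091602 -0.69718967] 506.61224798632304 -0.1441294774332266
```

View pics/top0.png

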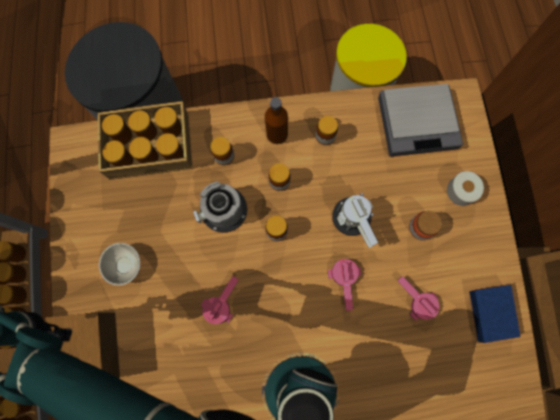

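View pics/side0.png

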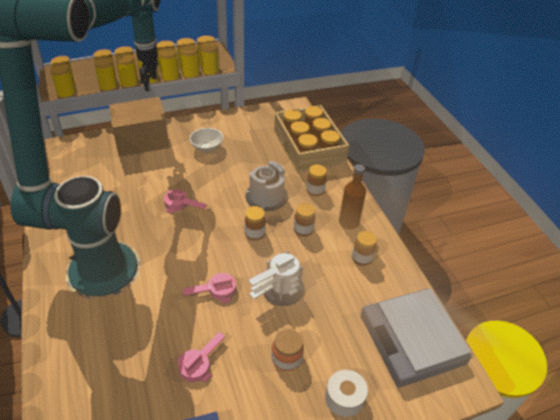

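Top view: the robot is at the bottom, the pot is at about (220,205) with its gate at (200,217), and the dispenser with the white lids is at (354,212), handle end at (372,243). The pink lids at (217,308), (345,275) and (422,303) are decoys. I'll confirm this in one enlarged composite.

```bash
python3 - <<'E'
from h import *
t=cv2.imread('pics/top0.png');s=cv2.imread('pics/side0.png')
f=lambda im,u,v:cv2.resize(im[v:v+60,u:u+80],(400,300),interpolation=cv2.INTER_CUBIC)
cv2.imwrite('pics/comp.png',np.vstack([np.hstack([f(t,315,190),f(t,180,177)]),np.hstack([f(s,240,246),f(s,228,156)])]))
E
```

```text
(no output)
```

View pics/comp.png

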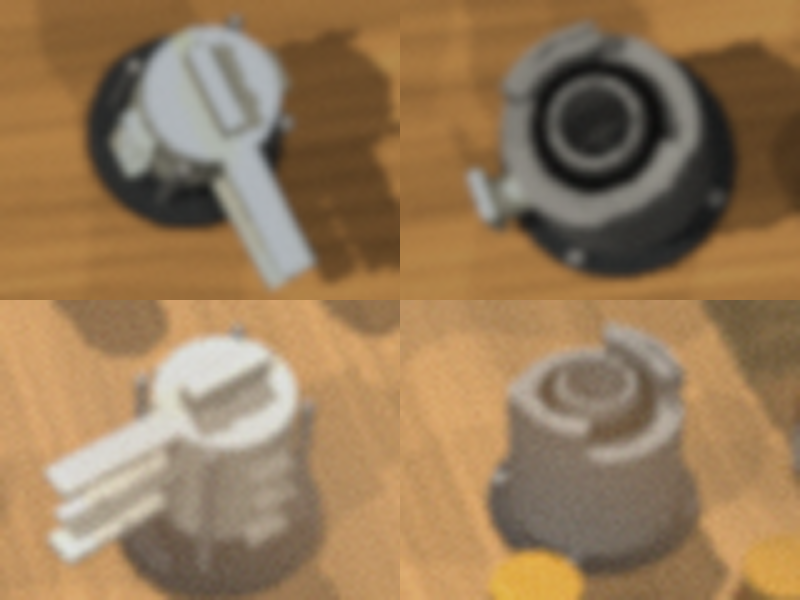

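```bash
cat >> h.py <<'E'
def tri(*obs):
    A=np.zeros((3,3));b=np.zeros(3)
    for c,u,v in obs:
        o,d=ray(c,u,v);d=d/np.linalg.norm(d);P=np.eye(3)-np.outer(d,d);A+=P;b+=P@o
    X=np.linalg.solve(A,b); return X,[np.round(proj(c,X)-[u,v],1) for c,u,v in obs]
E
python3 - <<'E'
from h import *
t=load('top0');s=load('side0')
print('cap',tri((t,357.4,208.6),(s,285,264.4)))
print('hend',tri((t,373.8,245),(s,251.6,281.5)))
print('neck',tri((t,219.2,201),(s,267.4,172.6)))
print('cap@.12',atz(t,357.4,208.6,.12),atz(s,285,264.4,.12))
print('ribtop@.14',atz(t,315+219/5,190+86/5,.14))
print('hend@.12',atz(t,373.8,245,.12),atz(s,251.6,281.5,.12))
print('neck@.112',atz(t,219.2,201,.112),atz(s,267.4,172.6,.112))
for z in(.02,.04): print('gate',atz(t,196.6,216.4,z))
# base disc extents top: x 88..282,y 37..226
print('base disp',atz(t,315+186/5,190+131/5,.014))
print('foot',atz(t,180+(628-400)/5,177+170/5,.0))
E
```

```text
cap (array([ 0.50851181, -0.22778725,  0.11434177]), [array([-0. , -0.4]), array([-0.4,  0.1])])
hend (array([ 0.39931663, -0.25876864,  0.11393192]), [array([-0. , -1.3]), array([-1.3,  0.3])])
neck (array([0.58225982, 0.17121167, 0.1077773 ]), [array([-0. , -0.2]), array([-0.2,  0.1])])
cap@.12 [ 0.50627732 -0.22655196  0.12      ] [ 0.50786632 -0.23202326  0.12      ]
ribtop@.14 [ 0.50576874 -0.22739433  0.14      ]
hend@.12 [ 0.39490366 -0.25699291  0.12      ] [ 0.40177386 -0.26320586  0.12      ]
neck@.112 [0.58051729 0.17076529 0.112     ] [0.58134415 0.16660514 0.112     ]
gate [0.56394427 0.25688921 0.02      ]
gate [0.55933311 0.25344372 0.04      ]
base disp [ 0.50576198 -0.22663687  0.014     ]
foot [0.57455655 0.1667679  0.        ]
```

```bash
cat >> h.py <<'E'
from scipy.spatial.transform import Rotation as Ro
def tool(psi,sgn):  # tool x down, tool y along sgn*lid y for lid yaw psi (deg)
    a=np.radians(psi); x=np.array([0,0,-1.]); y=sgn*np.array([-np.sin(a),np.cos(a),0]); return np.c_[x,y,np.cross(x,y)]
def plan(p,R,n,q=False):
    s=env.read_state();p0=np.array(s['tcp_pos']);R0=Ro.from_euler('xyz',s['orientation'],degrees=True)
    dr=(R0.inv()*Ro.from_matrix(R)).as_rotvec(degrees=True); st=Ro.from_rotvec(dr/n,degrees=True)
    print('t',s['clock'],'p',p0.round(4),'F',np.round(s['contact_force'],1),'gap',round(s['finger_gap'],4),'turn/row',(dr/n).round(2),'|dr|',np.linalg.norm(dr).round(1))
    Rc=R0
    for i in range(n):
        print([list(map(float,(Rc.inv().apply((p-p0)/n)*1000).round(1))),list(map(float,(dr/n).round(2)))],end=',\n'); Rc=Rc*st
def cur(): 
    s=env.read_state(); return np.array(s['tcp_pos']),Ro.from_euler('xyz',s['orientation'],degrees=True).as_matrix(),s
E
python3 - <<'E'
from h import *
p,R,s=cur();print(R.round(3))
w=snap('wrist','w0');T=-w['R'].T@w['t'];print('cam in tool',R.T@(T-p),(R.T@w['R'].T).round(2),w['fx'])
for g in(1,-1): plan(np.array([.58,.169,.40]),tool(195.6,g),12)
E
```

```text
[[-0.001  0.398  0.917]
 [-0.002  0.917 -0.398]
 [-1.    -0.002 -0.   ]]
cam in tool [ 0.03026261  0.00074571 -0.07104659] [[-0.   -0.28  0.96]
 [ 1.   -0.    0.  ]
 [ 0.    0.96  0.28]] 310.91408968142304
t 0.15 p [0.2688 0.6189 0.4036] F [-0.3  0.5 -0.5] gap 0.0854 turn/row [1.174e+01 1.000e-02 0.000e+00] |dr| 140.9
[[0.3, -24.1, 38.7], [11.74, 0.01, 0.0]],
[[0.3, -15.7, 42.8], [11.74, 0.01, 0.0]],
[[0.3, -6.6, 45.1], [11.74, 0.01, 0.0]],
[[0.3, 2.7, 45.5], [11.74, 0.01, 0.0]],
[[0.3, 11.9, 44.0], [11.74, 0.01, 0.0]],
[[0.3, 20.6, 40.7], [11.74, 0.01, 0.0]],
[[0.3, 28.4, 35.6], [11.74, 0.01, 0.0]],
[[0.3, 35.1, 29.1], [11.74, 0.01, 0.0]],
[[0.3, 40.3, 21.3], [11.74, 0.01, 0.0]],
[[0.3, 43.8, 12.7], [11.74, 0.01, 0.0]],
[[0.3, 45.4, 3.5], [11.74, 0.01, 0.0]],
[[0.3, 45.2, -5.8], [11.74, 0.01, 0.0]],
t 0.15 p [0.2688 0.6189 0.4036] F [-0.3  0.5 -0.5] gap 0.0854 turn/row [-3.26 -0.    0.01] |dr| 39.1
[[0.3, -24.1, 38.7], [-3.26, -0.0, 0.01]],
[[0.3, -26.2, 37.3], [-3.26, -0.0, 0.01]],
[[0.3, -28.3, 35.7], [-3.26, -0.0, 0.01]],
[[0.3, -30.3, 34.1], [-3.26, -0.0, 0.01]],
[[0.3, -32.2, 32.3], [-3.26, -0.0, 0.01]],
[[0.3, -33.9, 30.4], [-3.26, -0.0, 0.01]],
[[0.3, -35.6, 28.4], [-3.26, -0.0, 0.01]],
[[0.3, -37.2, 26.4], [-3.26, -0.0, 0.01]],
[[0.3, -38.6, 24.2], [-3.26, -0.0, 0.01]],
[[0.3, -39.9, 22.0], [-3.26, -0.0, 0.01]],
[[0.3, -41.1, 19.7], [-3.26, -0.0, 0.01]],
[[0.3, -42.2, 17.3], [-3.26, -0.0, 0.01]],
```

Request:
{"method": "send_rows", "body": {
  "rows": [
    [[0.3,-24,39],[-3.26,0,0]],
    [[0.3,-26,37],[-3.26,0,0]],
    [[0.3,-28,36],[-3.26,0,0]],
    [[0.3,-30,34],[-3.26,0,0]],
    [[0.3,-32,32],[-3.26,0,0]],
    [[0.3,-34,30],[-3.26,0,0]],
    [[0.3,-36,28],[-3.26,0,0]],
    [[0.3,-37,26],[-3.26,0,0]],
    [[0.3,-39,24],[-3.26,0,0]],
    [[0.3,-40,22],[-3.26,0,0]],
    [[0.3,-41,20],[-3.26,0,0]],
    [[0.3,-42,17],[-3.26,0,0]]
  ],
  "fingers": 0.45
}}

```text
clock: 1.65
tcp_pos: [0.5902, 0.1615, 0.3958]
orientation: [-154.9, 89.6, -137.6]
contact_force: [0.1, -0.2, 0.1]
finger_gap: 0.0383
```

Request:
{"method": "send_rows", "body": {
  "rows": [
    [[0,0,0],[0,0,0]],
    [[0,0,0],[0,0,0]]
  ]
}}

```text
clock: 1.9
tcp_pos: [0.5913, 0.1589, 0.3948]
orientation: [-159.1, 89.5, -142.1]
contact_force: [-0.7, 0.5, 0.6]
finger_gap: 0.0384
```

```bash
python3 - <<'E'
from h import *
w=snap('wrist','wpot')
plan(np.array([.58,.169,.40]),tool(195.6,-1),2)
im=cv2.imread('pics/wpot.png');cv2.imwrite('pics/wpot2.png',cv2.resize(im,(784,588),interpolation=cv2.INTER_CUBIC))
E
```

```text
t 1.95 p [0.5912 0.1591 0.3948] F [0.1 0.  0.4] gap 0.0387 turn/row [ 0.74 -0.22  0.1 ] |dr| 1.6
[[-2.6, 6.4, -3.9], [0.74, -0.22, 0.1]],
[[-2.6, 6.3, -4.0], [0.74, -0.22, 0.1]],
```

View pics/wpot2.png

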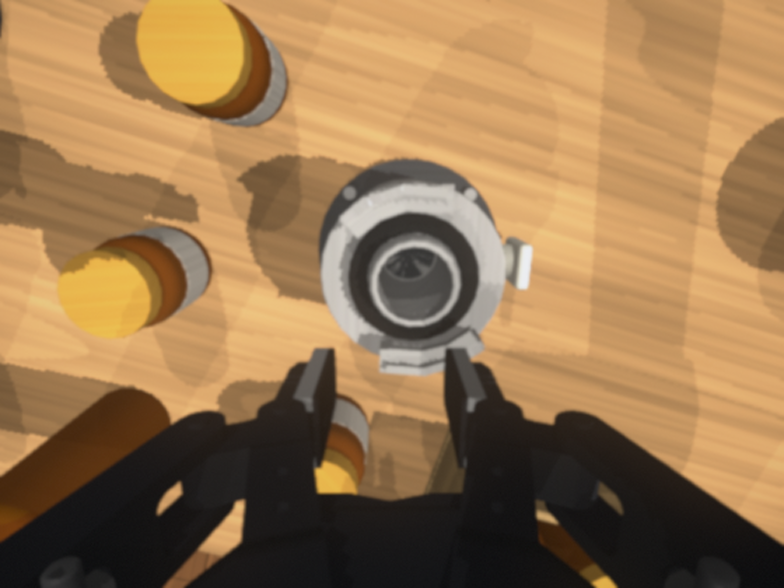

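The wrist view shows the pot neck at (415,283) in the 1.4x picture, the gate's end plate at (524,263), and jar_a on the left at (110,290). The lugs are at the top (400,195) and the bottom (430,355).

```bash
python3 - <<'E'
from h import *
w=load('wpot');k=1.4
n=atz(w,415.5/k,283/k,.112);print('neck',n,'seal',atz(w,413/k,276/k,.1))
g=lambda u,v,z:atz(w,u/k,v/k,z)
for e in((369,283),(462,283),(415,240),(415,325)): print('neck r',np.linalg.norm(g(*e,.112)-n))
for z in(.02,.03,.04):
    q=g(522,264,z)-n; print(z,np.hypot(*q[:2]),np.degrees(np.arctan2(q[1],q[0])))
# lug ends
for nm,uv in dict(far1=(347,222),far2=(470,195),near1=(381,362),near2=(481,342)).items():
    q=g(*uv,.115)-n; print(nm,np.hypot(*q[:2]),np.degrees(np.arctan2(q[1],q[0])))
E
```

```text
neck [0.58216198 0.17264112 0.112     ] seal [0.58109333 0.1713414  0.1       ]
neck r 0.027929095649830607
neck r 0.02790189701157076
neck r 0.025968725864726254
neck r 0.026780992470441516
0.02 0.09152675605650613 101.98020757981712
0.03 0.0882945282624661 103.19024365708029
0.04 0.08510466201827503 104.49160557895075
far1 0.05423096092831424 -115.63367185708655
far2 0.05965533855759687 167.31920387275147
near1 0.05444040166994535 -5.5717632003498565
near2 0.054896983197632775 64.99588759652002
```

```bash
python3 - <<'E'
from h import *
plan(np.array([.507,-.228,.405]),tool(195.6,-1),9)
E
```

```text
t 1.95 p [0.5912 0.1591 0.3948] F [0.1 0.  0.4] gap 0.0387 turn/row [ 0.17 -0.05  0.02] |dr| 1.6
[[-0.8, -38.4, -21.6], [0.17, -0.05, 0.02]],
[[-0.9, -38.4, -21.5], [0.17, -0.05, 0.02]],
[[-0.9, -38.5, -21.4], [0.17, -0.05, 0.02]],
[[-0.9, -38.6, -21.3], [0.17, -0.05, 0.02]],
[[-1.0, -38.6, -21.1], [0.17, -0.05, 0.02]],
[[-1.0, -38.7, -21.0], [0.17, -0.05, 0.02]],
[[-1.0, -38.7, -20.9], [0.17, -0.05, 0.02]],
[[-1.1, -38.8, -20.8], [0.17, -0.05, 0.02]],
[[-1.1, -38.9, -20.7], [0.17, -0.05, 0.02]],
```

Request:
{"method": "send_rows", "body": {
  "rows": [
    [[-2,-38.5,-21.5],[0.17,0,0]],
    [[-2,-38.5,-21.5],[0.17,0,0]],
    [[-2,-38.5,-21.5],[0.17,0,0]],
    [[-2,-38.5,-21.3],[0.17,0,0]],
    [[-2,-38.6,-21],[0.17,-0.1,0]],
    [[-2,-38.7,-21],[0.17,-0.1,0]],
    [[-2,-38.7,-21],[0.17,-0.1,0]],
    [[-2,-38.8,-21],[0.17,-0.1,0]],
    [[-2,-38.8,-21],[0.17,-0.1,0]],
    [[0,0,0],[0,0,0]],
    [[0,0,0],[0,0,0]]
  ]
}}

```text
clock: 3.32
tcp_pos: [0.5047, -0.2241, 0.4154]
orientation: [-17.8, 89.8, -1.1]
contact_force: [-0.8, 1.0, -0.1]
finger_gap: 0.0384
```

```bash
python3 - <<'E'
from h import *
w=snap('wrist','wd')
plan(np.array([.507,-.228,.405]),tool(195.6,-1),1)
im=cv2.imread('pics/wd.png');cv2.imwrite('pics/wd2.png',cv2.resize(im,(784,588),interpolation=cv2.INTER_CUBIC))
E
```

```text
t 3.375 p [ 0.5048 -0.2239  0.4154] F [ 0.6 -0.3 -0.2] gap 0.0385 turn/row [1.12 0.22 0.09] |dr| 1.1
[[10.4, -4.5, 0.9], [1.12, 0.22, 0.09]],
```

View pics/wd2.png

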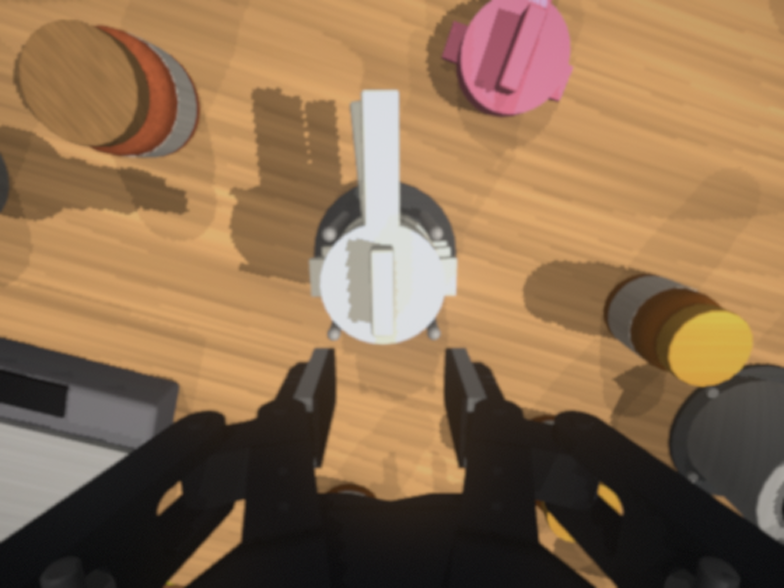

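The wrist view shows the white top lid with its cap centre at (383.5,283), rib top about (384,293) and handle end (380,91). Rods stand at (329,233), (437,232), (335,333) and (433,333). The lid fits the description (white, on the dispenser); the pink lid at (515,55) is a decoy.

```bash
python3 - <<'E'
from h import *
w=load('wd');t=load('top0');s=load('side0');k=1.4
g=lambda u,v,z:atz(w,u/k,v/k,z)
for z in(.112,.116,.12,.124,.128):
    c=g(383.5,283,z);e=g(380,91,z);print(z,c[:2].round(4),'dia',np.linalg.norm(g(321,283,z)-g(446,283,z)).round(4),np.linalg.norm(g(383,223,z)-g(383,344,z)).round(4),'L',np.linalg.norm(e-c).round(4),'yaw',np.degrees(np.arctan2(*(e-c)[1::-1])).round(1), 'ribtop',g(384.5,293,z+.02)[:2].round(4))
print(tri((w,383.5/k,283/k),(t,357.4,208.6),(s,285,264.4)),tri((w,380/k,91/k),(t,373.8,245),(s,251.6,281.5)))
print('rods',[g(u,v,.118)[:2].round(4) for u,v in((329,233),(437,232),(335,333),(433,333))])
E
```

```text
0.112 [ 0.5096 -0.226 ] dia 0.0812 0.0816 L 0.1143 yaw -162.6 ribtop [ 0.5102 -0.2249]
0.116 [ 0.5086 -0.2262] dia 0.08 0.0804 L 0.1127 yaw -162.6 ribtop [ 0.509  -0.2252]
0.12 [ 0.5075 -0.2265] dia 0.0788 0.0793 L 0.111 yaw -162.6 ribtop [ 0.5079 -0.2255]
0.124 [ 0.5064 -0.2268] dia 0.0776 0.0781 L 0.1093 yaw -162.6 ribtop [ 0.5067 -0.2258]
0.128 [ 0.5054 -0.227 ] dia 0.0764 0.0769 L 0.1076 yaw -162.6 ribtop [ 0.5055 -0.2261]
(array([ 0.50875909, -0.2271148 ,  0.11404757]), [array([-1. , -0.6]), array([-0.3, -0.4]), array([-0.4, -0. ])]) (array([ 0.39980932, -0.25927072,  0.11378041]), [array([ 1.4, -0.9]), array([ 0.1, -1.5]), array([-1.1,  0.4])])
rods [array([ 0.4871, -0.2675]), array([ 0.4675, -0.2041]), array([ 0.5499, -0.2473]), array([ 0.5314, -0.1856])]
```

```bash
python3 - <<'E'
from h import *
plan(np.array([.509,-.2265,.32]),tool(197,-1),4)
E
```

```text
t 3.375 p [ 0.5048 -0.2239  0.4154] F [ 0.6 -0.3 -0.2] gap 0.0385 turn/row [-0.07  0.05  0.02] |dr| 0.4
[[23.9, -0.9, 0.7], [-0.07, 0.05, 0.02]],
[[23.8, -0.9, 0.8], [-0.07, 0.05, 0.02]],
[[23.8, -0.9, 0.8], [-0.07, 0.05, 0.02]],
[[23.8, -0.9, 0.8], [-0.07, 0.05, 0.02]],
```

Request:
{"method": "send_rows", "body": {
  "rows": [
    [[24,-0.9,0.8],[-0.07,0,0]],
    [[24,-0.9,0.8],[-0.07,0,0]],
    [[24,-0.9,0.8],[-0.07,0,0]],
    [[24,-0.9,0.8],[-0.07,0,0]],
    [[0,0,0],[0,0,0]],
    [[0,0,0],[0,0,0]]
  ]
}}

```text
clock: 4.12
tcp_pos: [0.5124, -0.2174, 0.3186]
orientation: [-15.1, 89.6, 2.7]
contact_force: [-0.3, -0.1, 0.6]
finger_gap: 0.0385
```

```bash
python3 - <<'E'
from h import *
plan(np.array([.509,-.2265,.290]),tool(197,-1),2)
w=snap('wrist','wd3')
im=cv2.imread('pics/wd3.png');cv2.imwrite('pics/wd4.png',cv2.resize(im,(784,588),interpolation=cv2.INTER_CUBIC))
E
```

```text
t 4.125 p [ 0.5124 -0.2174  0.3186] F [-0.3 -0.1  0.6] gap 0.0385 turn/row [0.36 0.19 0.05] |dr| 0.8
[[14.3, -3.8, -3.1], [0.36, 0.19, 0.05]],
[[14.3, -3.8, -3.0], [0.36, 0.19, 0.05]],
```

View pics/wd4.png

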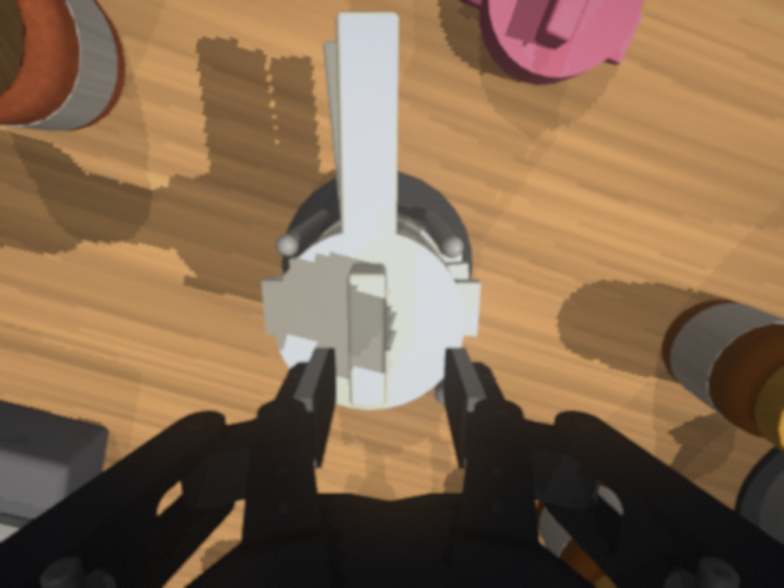

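The lid is centred in the view at x≈367, while the jaws are centred at 390. The tool is about 8 mm off in +y, matching the state reading, so I'll correct before descending.

Request:
{"method": "send_rows", "body": {
  "rows": [
    [[1,-3.8,-3],[0.4,0.2,0]],
    [[1,-3.8,-3],[0.4,0.2,0]],
    [[0,0,0],[0,0,0]]
  ]
}}

```text
clock: 4.55
tcp_pos: [0.5094, -0.2274, 0.3192]
orientation: [-64.6, 89.7, -47.7]
contact_force: [-0.1, -0.2, 0.1]
finger_gap: 0.0384
```

```bash
python3 - <<'E'
from h import *
plan(np.array([.509,-.2265,.290]),tool(197,-1),3)
E
```

```text
t 4.55 p [ 0.5094 -0.2274  0.3192] F [-0.1 -0.2  0.1] gap 0.0384 turn/row [-0.04  0.04  0.09] |dr| 0.3
[[9.7, 0.4, -0.1], [-0.04, 0.04, 0.09]],
[[9.7, 0.4, -0.1], [-0.04, 0.04, 0.09]],
[[9.7, 0.3, -0.1], [-0.04, 0.04, 0.09]],
```

Request:
{"method": "send_rows", "body": {
  "rows": [
    [[7,0,0],[0,0,0]],
    [[7,0,0],[0,0,0]],
    [[7,0,0],[0,0,0]],
    [[0,0,0],[0,0,0]]
  ]
}}

```text
clock: 5.05
tcp_pos: [0.5091, -0.2277, 0.2963]
orientation: [-67.1, 89.7, -50.2]
contact_force: [-0.1, 0.2, 0.2]
finger_gap: 0.0387
```

```bash
python3 - <<'E'
from h import *
plan(np.array([.509,-.2265,.290]),tool(197,-1),2)
E
```

```text
t 5.05 p [ 0.5091 -0.2277  0.2963] F [-0.1  0.2  0.2] gap 0.0387 turn/row [-0.09  0.05  0.12] |dr| 0.3
[[3.2, 0.6, 0.1], [-0.09, 0.05, 0.12]],
[[3.2, 0.6, 0.1], [-0.09, 0.05, 0.12]],
```

Request:
{"method": "send_rows", "body": {
  "rows": [
    [[3,0.6,0],[0,0,0]],
    [[3,0.6,0],[0,0,0]],
    [[0,0,0],[0,0,0]]
  ]
}}

```text
clock: 5.42
tcp_pos: [0.5089, -0.2264, 0.2899]
orientation: [-67.0, 89.8, -50.2]
contact_force: [-0.8, -0.3, -0.1]
finger_gap: 0.0384
```

Request:
{"method": "send_rows", "body": {
  "rows": [
    [[0,0,0],[0,0,0]],
    [[0,0,0],[0,0,0]],
    [[0,0,0],[0,0,0]],
    [[0,0,0],[0,0,0]],
    [[0,0,0],[0,0,0]]
  ],
  "fingers": 0,
  "grip_force": 70
}}

```text
clock: 6.05
tcp_pos: [0.509, -0.2264, 0.2904]
orientation: [-62.8, 89.7, -46.0]
contact_force: [-0.5, -0.5, -0.2]
finger_gap: 0.0121
```

```bash
python3 - <<'E'
from h import *
plan(np.array([.509,-.2265,.390]),tool(197,-1),6)
E
```

```text
t 6.05 p [ 0.509  -0.2264  0.2904] F [-0.5 -0.5 -0.2] gap 0.0121 turn/row [-0.03  0.02  0.04] |dr| 0.3
[[-16.6, -0.1, 0.0], [-0.03, 0.02, 0.04]],
[[-16.6, -0.1, 0.0], [-0.03, 0.02, 0.04]],
[[-16.6, -0.1, 0.0], [-0.03, 0.02, 0.04]],
[[-16.6, -0.1, 0.0], [-0.03, 0.02, 0.04]],
[[-16.6, -0.0, 0.0], [-0.03, 0.02, 0.04]],
[[-16.6, -0.0, 0.0], [-0.03, 0.02, 0.04]],
```

Request:
{"method": "send_rows", "body": {
  "rows": [
    [[-8,0,0],[0,0,0]],
    [[-12,0,0],[0,0,0]],
    [[-15,0,0],[0,0,0]],
    [[-15,0,0],[0,0,0]],
    [[-15,0,0],[0,0,0]],
    [[-15,0,0],[0,0,0]],
    [[-15,0,0],[0,0,0]],
    [[-10,0,0],[0,0,0]],
    [[0,0,0],[0,0,0]],
    [[0,0,0],[0,0,0]]
  ]
}}

```text
clock: 7.3
tcp_pos: [0.5086, -0.226, 0.4041]
orientation: [-56.8, 89.6, -40.0]
contact_force: [0.4, -0.2, -1.8]
finger_gap: 0.0122
```

```bash
python3 - <<'E'
from h import *
w=snap('wrist','wl');s=snap('side','sl')
plan(np.array([.5815,.1715,.390]),tool(197,-1),10)
a=cv2.resize(w['img'],(400,300));b=cv2.resize(s['img'][180:300,210:370],(400,300),interpolation=cv2.INTER_CUBIC)
cv2.imwrite('pics/lift.png',np.hstack([a,b]))
E
```

```text
t 7.4 p [ 0.5086 -0.226   0.4039] F [ 0.4  0.8 -1.2] gap 0.0124 turn/row [-0.02  0.02  0.03] |dr| 0.4
[[1.2, 35.9, 18.5], [-0.02, 0.02, 0.03]],
[[1.3, 35.9, 18.5], [-0.02, 0.02, 0.03]],
[[1.3, 35.9, 18.5], [-0.02, 0.02, 0.03]],
[[1.3, 35.9, 18.5], [-0.02, 0.02, 0.03]],
[[1.3, 35.9, 18.5], [-0.02, 0.02, 0.03]],
[[1.3, 35.9, 18.5], [-0.02, 0.02, 0.03]],
[[1.3, 35.9, 18.6], [-0.02, 0.02, 0.03]],
[[1.3, 35.9, 18.6], [-0.02, 0.02, 0.03]],
[[1.4, 35.9, 18.6], [-0.02, 0.02, 0.03]],
[[1.4, 35.9, 18.6], [-0.02, 0.02, 0.03]],
```

View pics/lift.png

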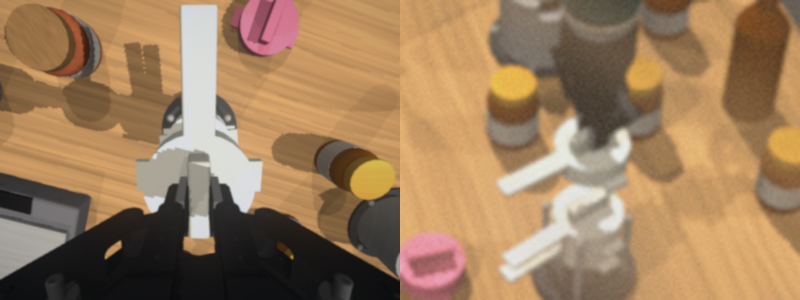

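The lid is held level by its rib, clear of the dispenser. The two remaining lids have risen and are in place. Next I'll work out the lid's pose in the hand from the full-size wrist picture (handle end near (279,8), ears near (192,245) and (367,245)).

```bash
python3 - <<'E'
from h import *
w=load('wl');p,R,s=cur()
im=cv2.imread('pics/wl.png')
a=cv2.resize(im[0:60,220:340],(780,390),interpolation=cv2.INTER_CUBIC)
b=cv2.resize(im[180:340,180:380],(780,624),interpolation=cv2.INTER_CUBIC)[:210*1]
# overlay model predicted: lid centred under tool, flat top at tcp-.176
o=im.copy()
def L(x,y,z): # lid coords, lid axes: y=-tool y ; x = ?
    lx=np.cross(-R[:,1],[0,0,1.]); return p+lx*x-R[:,1]*y+np.array([0,0,-.176+z-.028])
def poly(P,col):
    q=np.array([proj(w,X) for X in P]);
    cv2.polylines(o4,[np.round(q*4).astype(int)],True,col,1)
o4=cv2.resize(im,None,fx=4,fy=4,interpolation=cv2.INTER_CUBIC)
th=np.linspace(0,2*np.pi,80)
poly([L(.04*np.cos(t),.04*np.sin(t),.028) for t in th],(0,0,255))
poly([L(.04,.011,.028),L(.115,.011,.028),L(.115,-.011,.028),L(.04,-.011,.028)],(0,0,255))
for g in(1,-1): poly([L(.013,g*.038,.007),L(.013,g*.05,.007),L(-.013,g*.05,.007),L(-.013,g*.038,.007)],(0,255,0))
poly([L(.027,.007,.048),L(.027,-.007,.048),L(-.027,-.007,.048),L(-.027,.007,.048)],(255,0,0))
o4=o4[0:1400,680:1560];cv2.imwrite('pics/ov.png',cv2.resize(o4,None,fx=.428,fy=.428,interpolation=cv2.INTER_AREA))
E
```

```text
(no output)
```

View pics/ov.png

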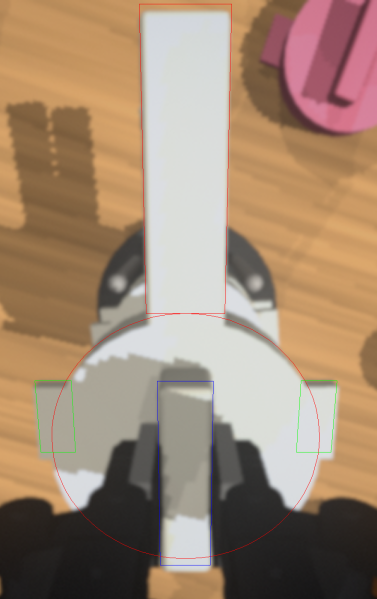

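The lid sits about 1.8 mm towards -x of the hand (away from its handle), with yaw and y aligned. I'll allow for that when placing it. Now to the pot.

```bash
python3 - <<'E'
from h import *
plan(np.array([.5797,.1717,.365]),tool(188.5,-1),11)
E
```

```text
t 7.4 p [ 0.5086 -0.226   0.4039] F [ 0.4  0.8 -1.2] gap 0.0124 turn/row [0.76 0.02 0.03] |dr| 8.3
[[3.4, 32.8, 16.6], [0.76, 0.02, 0.03]],
[[3.4, 33.0, 16.2], [0.76, 0.02, 0.03]],
[[3.4, 33.2, 15.8], [0.76, 0.02, 0.03]],
[[3.4, 33.4, 15.3], [0.76, 0.02, 0.03]],
[[3.4, 33.6, 14.9], [0.76, 0.02, 0.03]],
[[3.5, 33.8, 14.5], [0.76, 0.02, 0.03]],
[[3.5, 34.0, 14.0], [0.76, 0.02, 0.03]],
[[3.5, 34.1, 13.6], [0.76, 0.02, 0.03]],
[[3.5, 34.3, 13.1], [0.76, 0.02, 0.03]],
[[3.5, 34.5, 12.7], [0.76, 0.02, 0.03]],
[[3.5, 34.6, 12.2], [0.76, 0.02, 0.03]],
```

Request:
{"method": "send_rows", "body": {
  "rows": [
    [[2,33,16.6],[0.76,0,0]],
    [[3,33,16.2],[0.76,0,0]],
    [[3,33,15.8],[0.76,0,0]],
    [[3,33.4,15.3],[0.76,0,0]],
    [[3,33.6,15],[0.76,0,0]],
    [[3,33.8,14.5],[0.76,0,0]],
    [[3,34,14],[0.76,0,0]],
    [[3,34,13.6],[0.76,0,0]],
    [[3,34,13],[0.76,0,0]],
    [[3,34,12.7],[0.76,0,0]],
    [[3,26,10],[0.76,0,0]],
    [[0,0,0],[0,0,0]]
  ]
}}

```text
clock: 8.9
tcp_pos: [0.5804, 0.1734, 0.3591]
orientation: [-161.1, 89.4, -153.0]
contact_force: [-0.3, 0.0, -2.0]
finger_gap: 0.0122
```

Request:
{"method": "send_rows", "body": {
  "rows": [
    [[0,0,0],[0,0,0]]
  ]
}}

```text
clock: 9.02
tcp_pos: [0.5801, 0.1732, 0.3583]
orientation: [-160.5, 89.3, -152.4]
contact_force: [-0.4, -0.0, -1.0]
finger_gap: 0.0123
```

```bash
python3 - <<'E'
from h import *
plan(np.array([.5797,.1717,.345]),tool(188.5,-1),3)
E
```

```text
t 9.025 p [0.5801 0.1732 0.3583] F [-0.4 -0.  -1. ] gap 0.0123 turn/row [-0.13 -0.23  0.08] |dr| 0.8
[[4.4, -0.5, -0.1], [-0.13, -0.23, 0.08]],
[[4.4, -0.5, -0.2], [-0.13, -0.23, 0.08]],
[[4.4, -0.5, -0.2], [-0.13, -0.23, 0.08]],
```

Request:
{"method": "send_rows", "body": {
  "rows": [
    [[5,-0.5,-0.1],[-0.1,-0.25,0]],
    [[5,-0.5,-0.1],[-0.1,-0.25,0]],
    [[5,-0.5,-0.1],[-0.1,-0.25,0]],
    [[4,0,0],[0,0,0]],
    [[0,0,0],[0,0,0]],
    [[0,0,0],[0,0,0]]
  ]
}}

```text
clock: 9.78
tcp_pos: [0.5796, 0.1685, 0.3377]
orientation: [-78.5, 89.7, -70.2]
contact_force: [0.3, -0.5, -1.8]
finger_gap: 0.0122
```

```bash
python3 - <<'E'
from h import *
plan(np.array([.5797,.1717,.325]),tool(188.5,-1),3)
w=snap('wrist','wp');s=snap('side','sp')
a=cv2.resize(w['img'][0:340,120:460],(440,440));b=cv2.resize(s['img'][110:230,220:318],(359,440),interpolation=cv2.INTER_CUBIC)
cv2.imwrite('pics/place.png',np.hstack([a,b]))
E
```

```text
t 9.775 p [0.5796 0.1685 0.3377] F [ 0.3 -0.5 -1.8] gap 0.0122 turn/row [-0.09  0.02  0.09] |dr| 0.4
[[4.2, 1.1, 0.2], [-0.09, 0.02, 0.09]],
[[4.2, 1.1, 0.2], [-0.09, 0.02, 0.09]],
[[4.2, 1.1, 0.2], [-0.09, 0.02, 0.09]],
```

View pics/place.png

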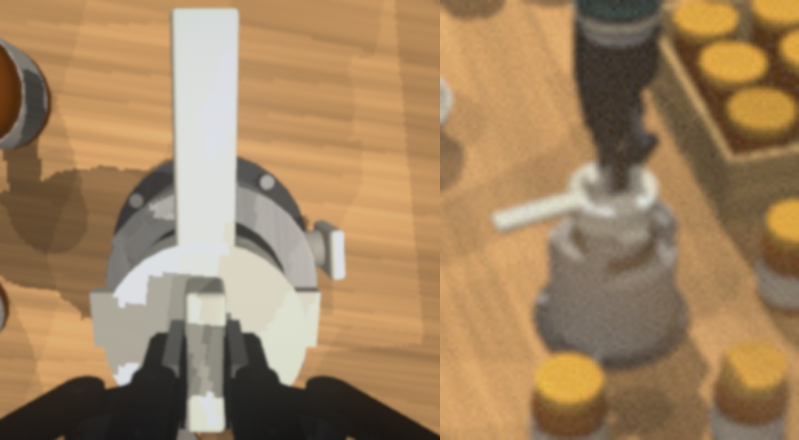

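The lid is over the pot, ears facing the gaps, with the pot's gate on the right at (330,250). By the state reading I am 3 mm off in y, so I'll correct that before lowering.

Request:
{"method": "send_rows", "body": {
  "rows": [
    [[2,2.4,0.3],[0,0,0]],
    [[2,0.8,0.2],[0,0,0]],
    [[0,0,0],[0,0,0]],
    [[0,0,0],[0,0,0]]
  ]
}}

```text
clock: 10.38
tcp_pos: [0.5797, 0.1723, 0.3338]
orientation: [-69.8, 89.7, -61.5]
contact_force: [0.3, 0.9, -1.0]
finger_gap: 0.0122
```

```bash
python3 - <<'E'
from h import *
plan(np.array([.5797,.1717,.320]),tool(188.5,-1),3)
E
```

```text
t 10.375 p [0.5797 0.1723 0.3338] F [ 0.3  0.9 -1. ] gap 0.0122 turn/row [-0.08  0.03  0.09] |dr| 0.4
[[4.6, -0.2, -0.1], [-0.08, 0.03, 0.09]],
[[4.6, -0.2, -0.1], [-0.08, 0.03, 0.09]],
[[4.6, -0.2, -0.0], [-0.08, 0.03, 0.09]],
```

Request:
{"method": "send_rows", "body": {
  "rows": [
    [[4,-0.2,-0.1],[0,0,0]],
    [[4,-0.2,0],[0,0,0]],
    [[4,-0.2,0],[0,0,0]],
    [[2,0,0],[0,0,0]],
    [[0,0,0],[0,0,0]]
  ]
}}

```text
clock: 11.0
tcp_pos: [0.5796, 0.1714, 0.3184]
orientation: [-77.7, 89.7, -69.4]
contact_force: [0.0, -0.3, -1.2]
finger_gap: 0.0124
```

```bash
python3 - <<'E'
from h import *
plan(np.array([.5797,.1717,.312]),tool(188.5,-1),3)
E
```

```text
t 11.0 p [0.5796 0.1714 0.3184] F [ 0.  -0.3 -1.2] gap 0.0124 turn/row [-0.08  0.02  0.09] |dr| 0.4
[[2.1, 0.1, 0.0], [-0.08, 0.02, 0.09]],
[[2.1, 0.1, 0.0], [-0.08, 0.02, 0.09]],
[[2.1, 0.1, 0.0], [-0.08, 0.02, 0.09]],
```

Request:
{"method": "send_rows", "body": {
  "rows": [
    [[2.5,0.1,0],[0,0,0]],
    [[2.5,0,0],[0,0,0]],
    [[2,0,0],[0,0,0]],
    [[0,0,0],[0,0,0]]
  ]
}}

```text
clock: 11.5
tcp_pos: [0.5797, 0.1715, 0.3111]
orientation: [-73.4, 89.7, -65.1]
contact_force: [0.8, -0.1, -1.0]
finger_gap: 0.0123
```

```bash
python3 - <<'E'
from h import *
plan(np.array([.5797,.1717,.304]),tool(188.5,-1),3)
E
```

```text
t 11.5 p [0.5797 0.1715 0.3111] F [ 0.8 -0.1 -1. ] gap 0.0123 turn/row [-0.08  0.03  0.09] |dr| 0.4
[[2.4, 0.1, -0.0], [-0.08, 0.03, 0.09]],
[[2.4, 0.1, -0.0], [-0.08, 0.03, 0.09]],
[[2.4, 0.1, 0.0], [-0.08, 0.03, 0.09]],
```

Request:
{"method": "send_rows", "body": {
  "rows": [
    [[2,0.1,0],[0,0,0]],
    [[2,0,0],[0,0,0]],
    [[2,0,0],[0,0,0]],
    [[1,0,0],[0,0,0]],
    [[0,0,0],[0,0,0]]
  ]
}}

```text
clock: 12.12
tcp_pos: [0.5801, 0.1717, 0.304]
orientation: [-60.2, 89.7, -52.0]
contact_force: [-0.5, 0.2, -0.7]
finger_gap: 0.0126
```

```bash
python3 - <<'E'
from h import *
plan(np.array([.5797,.1717,.302]),tool(188.5,-1),1);print(env.read_state()['moment'])
E
```

```text
t 12.125 p [0.5801 0.1717 0.304 ] F [-0.5  0.2 -0.7] gap 0.0126 turn/row [-0.25  0.16  0.27] |dr| 0.4
[[2.0, 0.1, -0.4], [-0.25, 0.16, 0.27]],
[ 0.03986976 -0.05344253  0.02189802]
```

Request:
{"method": "send_rows", "body": {
  "rows": [
    [[1.5,0,0],[0,0,0]],
    [[1.5,0,0],[0,0,0]],
    [[1,0,0],[0,0,0]],
    [[0,0,0],[0,0,0]]
  ]
}}

```text
clock: 12.62
tcp_pos: [0.5802, 0.1716, 0.3018]
orientation: [-55.4, 89.7, -47.2]
contact_force: [-2.1, -0.4, 3.2]
finger_gap: 0.0123
```

```bash
python3 - <<'E'
from h import *
plan(np.array([.5797,.1717,.302]),tool(188.5,-1),1);print(env.read_state()['moment'])
E
```

```text
t 12.625 p [0.5802 0.1716 0.3018] F [-2.1 -0.4  3.2] gap 0.0123 turn/row [-0.25  0.19  0.27] |dr| 0.4
[[-0.2, 0.1, -0.5], [-0.25, 0.19, 0.27]],
[0.03165334 0.41951004 0.02708291]
```

The lid is seated: contact force is about +4.7 N at the expected height. Releasing and raising.

Request:
{"method": "send_rows", "body": {
  "rows": [
    [[0,0,0],[0,0,0]],
    [[0,0,0],[0,0,0]],
    [[0,0,0],[0,0,0]],
    [[0,0,0],[0,0,0]]
  ],
  "fingers": 0.45
}}

```text
clock: 13.12
tcp_pos: [0.5803, 0.1718, 0.3009]
orientation: [-49.8, 89.7, -41.6]
contact_force: [0.2, -0.3, 0.3]
finger_gap: 0.0386
```

Request:
{"method": "send_rows", "body": {
  "rows": [
    [[-10,0,0],[0,0,0]],
    [[-15,0,0],[0,0,0]],
    [[-20,0,0],[0,0,0]],
    [[-20,0,0],[0,0,0]],
    [[-20,0,0],[0,0,0]],
    [[0,0,0],[0,0,0]]
  ]
}}

```text
clock: 13.88
tcp_pos: [0.5806, 0.1723, 0.3944]
orientation: [-23.5, 89.4, -15.2]
contact_force: [0.0, -0.1, 0.1]
finger_gap: 0.0387
```

```bash
python3 - <<'E'
from h import *
plan(np.array([.4845,.157,.34]),tool(188.5,-1),4);print(env.read_state()['joint_positions'].round(1))
w=snap('wrist','wr');s=snap('side','sr')
a=cv2.resize(w['img'][0:340,120:460],(440,440));b=cv2.resize(s['img'][110:230,220:318],(359,440),interpolation=cv2.INTER_CUBIC)
cv2.imwrite('pics/seat.png',np.hstack([a,b]))
E
```

```text
t 13.875 p [0.5806 0.1723 0.3944] F [ 0.  -0.1  0.1] gap 0.0387 turn/row [-0.06  0.13  0.06] |dr| 0.6
[[13.4, -0.3, -24.4], [-0.06, 0.13, 0.06]],
[[13.4, -0.3, -24.4], [-0.06, 0.13, 0.06]],
[[13.5, -0.3, -24.4], [-0.06, 0.13, 0.06]],
[[13.6, -0.3, -24.3], [-0.06, 0.13, 0.06]],
[ 14.3   7.9 101.6  -0.3  70.  -83.9]
```

View pics/seat.png

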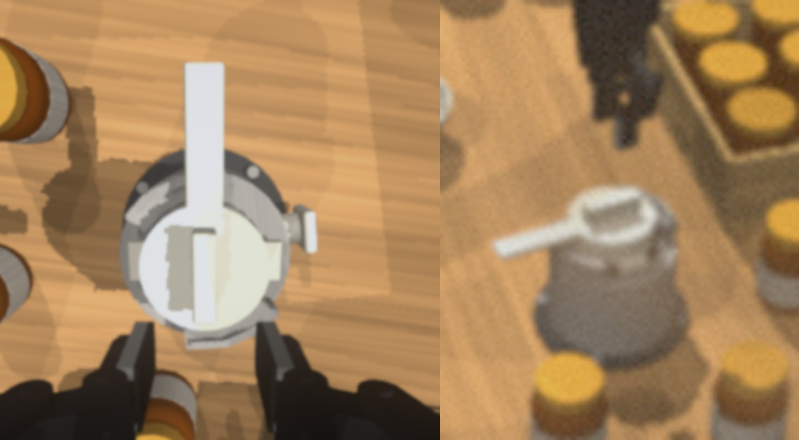

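The lid lies flat, ears in the gaps. In the picture the cap centre is at (205,268) and the handle end at (204,63).

```bash
python3 - <<'E'
from h import *
w=load('wr');f=lambda u,v:(u*340/440+120,v*340/440)
c=atz(w,*f(205.5,268),.1277);e=atz(w,*f(204,63),.1277);print(c,e,np.linalg.norm(e-c),np.degrees(np.arctan2(*(e-c)[1::-1])))
q=atz(w,*f(205,281),.1477);print('rib',q)
E
```

```text
[0.5800152  0.17264726 0.1277    ] [0.46814097 0.15560456 0.1277    ] 0.11316491549923995 -171.33826448044294
rib [0.58177124 0.17265475 0.1477    ]
```

Request:
{"method": "send_rows", "body": {
  "rows": [
    [[13,0,-24.4],[0,0.1,0]],
    [[13,0,-24.4],[0,0.1,0]],
    [[13,0,-24.4],[0,0.1,0]],
    [[13,0,-24.4],[0,0.1,0]],
    [[0,0,0],[0,0,0]],
    [[0,0,0],[0,0,0]]
  ]
}}

```text
clock: 14.72
tcp_pos: [0.479, 0.1568, 0.3322]
orientation: [-153.0, 89.3, -144.8]
contact_force: [0.2, 0.1, -0.5]
finger_gap: 0.0386
```

```bash
python3 - <<'E'
from h import *
plan(np.array([.4845,.157,.30]),tool(188.5,-1),3)
E
```

```text
t 14.725 p [0.479  0.1568 0.3322] F [ 0.2  0.1 -0.5] gap 0.0386 turn/row [-0.09 -0.21  0.11] |dr| 0.8
[[10.7, -0.1, 2.0], [-0.09, -0.21, 0.11]],
[[10.7, -0.2, 1.9], [-0.09, -0.21, 0.11]],
[[10.7, -0.2, 1.9], [-0.09, -0.21, 0.11]],
```

Request:
{"method": "send_rows", "body": {
  "rows": [
    [[10,0,2],[0,-0.25,0]],
    [[10,0,2],[0,-0.2,0]],
    [[10,0,1.8],[0,-0.2,0]],
    [[0,0,0],[0,0,0]],
    [[0,0,0],[0,0,0]]
  ]
}}

```text
clock: 15.35
tcp_pos: [0.4875, 0.1579, 0.3005]
orientation: [-63.7, 89.6, -55.5]
contact_force: [-0.6, -0.3, -0.2]
finger_gap: 0.0387
```

```bash
python3 - <<'E'
from h import *
plan(np.array([.4847,.158,.277]),tool(188.7,-1),3)
E
```

```text
t 15.35 p [0.4875 0.1579 0.3005] F [-0.6 -0.3 -0.2] gap 0.0387 turn/row [-0.16  0.05  0.11] |dr| 0.6
[[7.8, 0.2, -0.9], [-0.16, 0.05, 0.11]],
[[7.8, 0.2, -0.9], [-0.16, 0.05, 0.11]],
[[7.8, 0.2, -0.9], [-0.16, 0.05, 0.11]],
```

Request:
{"method": "send_rows", "body": {
  "rows": [
    [[8,0.2,-1],[0,0,0]],
    [[8,0.2,-1],[0,0,0]],
    [[8,0.2,-1],[0,0,0]],
    [[0,0,0],[0,0,0]],
    [[0,0,0],[0,0,0]]
  ]
}}

```text
clock: 15.98
tcp_pos: [0.4841, 0.1579, 0.275]
orientation: [-61.2, 89.6, -52.9]
contact_force: [-0.4, 1.1, 0.5]
finger_gap: 0.0381
```

```bash
cat >> h.py <<'E'
def arc(c,r,psi1,z,n):
    s=env.read_state();p0=np.array(s['tcp_pos']);R0=Ro.from_euler('xyz',s['orientation'],degrees=True)
    M=R0.as_matrix();y=-M[:,1];psi0=np.degrees(np.arctan2(-y[0],y[1]))%360
    print('t',round(s['clock'],2),'p',p0.round(4),'F',np.round(s['contact_force'],1),'Mo',np.round(s['moment'],2),'gap',round(s['finger_gap'],4),'psi',psi0.round(1),'pos angle',np.degrees(np.arctan2(p0[1]-c[1],p0[0]-c[0])).round(1)%360,'r',np.hypot(*(p0[:2]-c)).round(4),'tilt',M[2].round(3))
    pp,Rp=p0,R0
    for i in range(1,n+1):
        a=psi0+(psi1-psi0)*i/n;t=np.radians(a)
        P=np.array([c[0]+r*np.cos(t),c[1]+r*np.sin(t),p0[2]+(z-p0[2])*i/n]);Rn=Ro.from_matrix(tool(a,-1))
        print([list(map(float,(Rp.inv().apply(P-pp)*1000).round(1))),list(map(float,(Rp.inv()*Rn).as_rotvec(degrees=True).round(1)))],end=',\n');pp,Rp=P,Rn
E
python3 - <<'E'
from h import *
arc(np.array([.581,.172]),.097,160,.277,10)
E
```

```text
t 15.97 p [0.4841 0.1579 0.275 ] F [-0.4  1.1  0.5] Mo [0.   0.05 0.  ] gap 0.0381 psi 188.2 pos angle 188.3 r 0.0979 tilt [-1.    -0.005  0.003]
[[-0.2, 4.9, 1.0], [2.8, 0.2, 0.3]],
[[-0.2, 4.8, 0.1], [2.8, 0.0, 0.0]],
[[-0.2, 4.8, 0.1], [2.8, 0.0, 0.0]],
[[-0.2, 4.8, 0.1], [2.8, 0.0, 0.0]],
[[-0.2, 4.8, 0.1], [2.8, 0.0, 0.0]],
[[-0.2, 4.8, 0.1], [2.8, 0.0, 0.0]],
[[-0.2, 4.8, 0.1], [2.8, 0.0, 0.0]],
[[-0.2, 4.8, 0.1], [2.8, 0.0, 0.0]],
[[-0.2, 4.8, 0.1], [2.8, 0.0, 0.0]],
[[-0.2, 4.8, 0.1], [2.8, 0.0, 0.0]],
```

Request:
{"method": "send_rows", "body": {
  "rows": [
    [[-0.2,4.9,0.5],[2.8,0.2,0]],
    [[-0.2,4.8,0.1],[2.8,0,0]],
    [[-0.2,4.8,0.1],[2.8,0,0]],
    [[-0.2,4.8,0.1],[2.8,0,0]],
    [[-0.2,4.8,0.1],[2.8,0,0]],
    [[-0.2,4.8,0.1],[2.8,0,0]],
    [[-0.2,4.8,0.1],[2.8,0,0]],
    [[-0.2,4.8,0.1],[2.8,0,0]],
    [[-0.2,4.8,0.1],[2.8,0,0]],
    [[-0.2,4.8,0.1],[2.8,0,0]]
  ]
}}

```text
clock: 17.23
tcp_pos: [0.4908, 0.2064, 0.2797]
orientation: [-29.7, 89.6, -50.5]
contact_force: [-0.3, -2.3, 0.3]
finger_gap: 0.0383
```

```bash
python3 - <<'E'
from h import *
arc(np.array([.581,.172]),.097,133,.277,10)
E
```

```text
t 17.23 p [0.4908 0.2064 0.2797] F [-0.3 -2.3  0.3] Mo [-0.31  0.15  0.04] gap 0.0383 psi 159.3 pos angle 159.1 r 0.0965 tilt [-1.    -0.004  0.006]
[[0.3, 4.1, -0.4], [2.6, 0.4, 0.2]],
[[0.3, 4.4, 0.1], [2.6, 0.0, 0.0]],
[[0.3, 4.4, 0.1], [2.6, 0.0, 0.0]],
[[0.3, 4.4, 0.1], [2.6, 0.0, 0.0]],
[[0.3, 4.4, 0.1], [2.6, 0.0, 0.0]],
[[0.3, 4.4, 0.1], [2.6, 0.0, 0.0]],
[[0.3, 4.4, 0.1], [2.6, 0.0, 0.0]],
[[0.3, 4.4, 0.1], [2.6, 0.0, 0.0]],
[[0.3, 4.4, 0.1], [2.6, 0.0, 0.0]],
[[0.3, 4.4, 0.1], [2.6, 0.0, 0.0]],
```

Request:
{"method": "send_rows", "body": {
  "rows": [
    [[0.6,4.5,0],[2.6,0.2,0]],
    [[0.6,4.5,0.1],[2.6,0,0]],
    [[0.6,4.5,0.1],[2.6,0,0]],
    [[0.6,4.5,0.1],[2.6,0,0]],
    [[0.6,4.5,0.1],[2.6,0,0]],
    [[0.6,4.5,0.1],[2.6,0,0]],
    [[0.6,4.5,0.1],[2.6,0,0]],
    [[0.6,4.5,0.1],[2.6,0,0]],
    [[0.6,4.5,0.1],[2.6,0,0]],
    [[0.6,4.5,0.1],[2.6,0,0]]
  ]
}}

```text
clock: 18.48
tcp_pos: [0.5165, 0.2427, 0.2765]
orientation: [-42.6, 89.4, -90.1]
contact_force: [-2.2, -1.8, 2.7]
finger_gap: 0.0381
```

```bash
python3 - <<'E'
from h import *
arc(np.array([.581,.172]),.097,115,.277,8)
E
```

```text
t 18.48 p [0.5165 0.2427 0.2765] F [-2.2 -1.8  2.7] Mo [-0.37  0.36  0.04] gap 0.0381 psi 132.5 pos angle 132.4 r 0.0957 tilt [-1.    -0.007  0.008]
[[-0.1, 3.5, -1.2], [2.2, 0.4, 0.4]],
[[-0.1, 3.7, 0.1], [2.2, 0.0, 0.0]],
[[-0.1, 3.7, 0.1], [2.2, 0.0, 0.0]],
[[-0.1, 3.7, 0.1], [2.2, 0.0, 0.0]],
[[-0.1, 3.7, 0.1], [2.2, 0.0, 0.0]],
[[-0.1, 3.7, 0.1], [2.2, -0.0, 0.0]],
[[-0.1, 3.7, 0.1], [2.2, 0.0, -0.0]],
[[-0.1, 3.7, 0.1], [2.2, 0.0, 0.0]],
```

Request:
{"method": "send_rows", "body": {
  "rows": [
    [[-0.1,3.6,-1],[2.2,0.4,0.2]],
    [[-0.1,3.8,0],[2.2,0,0]],
    [[-0.1,3.8,0],[2.2,0,0]],
    [[-0.1,3.8,0],[2.2,0,0]],
    [[-0.1,3.8,0],[2.2,0,0]],
    [[-0.1,3.8,0],[2.2,0,0]],
    [[-0.1,3.8,0],[2.2,0,0]],
    [[-0.1,3.8,0],[2.2,0,0]]
  ]
}}

```text
clock: 19.48
tcp_pos: [0.5362, 0.2556, 0.275]
orientation: [-77.0, 88.4, -142.7]
contact_force: [-3.7, -1.7, 3.1]
finger_gap: 0.0387
```

```bash
python3 - <<'E'
from h import *
arc(np.array([.581,.172]),.097,98,.277,8)
E
```

```text
t 19.48 p [0.5362 0.2556 0.275 ] F [-3.7 -1.7  3.1] Mo [-0.32  0.61  0.1 ] gap 0.0387 psi 114.3 pos angle 118.2 r 0.0948 tilt [-1.    -0.028  0.006]
[[-0.5, 9.9, -2.3], [2.0, 0.4, 1.6]],
[[-0.3, 3.4, 0.1], [2.0, -0.0, 0.0]],
[[-0.3, 3.4, 0.1], [2.0, 0.0, -0.0]],
[[-0.3, 3.4, 0.1], [2.0, 0.0, -0.0]],
[[-0.3, 3.4, 0.1], [2.0, -0.0, 0.0]],
[[-0.3, 3.4, 0.1], [2.0, 0.0, 0.0]],
[[-0.3, 3.4, 0.1], [2.0, 0.0, 0.0]],
[[-0.3, 3.4, 0.1], [2.0, -0.0, 0.0]],
```

Request:
{"method": "send_rows", "body": {
  "rows": [
    [[-0.3,6,-1],[1.5,0.3,0.6]],
    [[-0.3,6,-0.5],[1.8,0,0.6]],
    [[-0.3,5,0],[2,0,0.3]],
    [[-0.3,5,0],[2,0,0.3]],
    [[-0.3,5,0],[2,0,0.2]],
    [[-0.3,5,0],[2,0,0.2]],
    [[-0.3,5,0],[2,0,0.2]]
  ]
}}

```text
clock: 20.35
tcp_pos: [0.5664, 0.2681, 0.2745]
orientation: [-50.3, 89.6, -129.9]
contact_force: [-13.6, -8.5, 5.7]
finger_gap: 0.0385
```

```bash
python3 - <<'E'
from h import *
arc(np.array([.581,.172]),.097,95,.277,5)
E
```

```text
t 20.35 p [0.5664 0.2681 0.2745] F [-13.6  -8.5   5.7] Mo [-1.23  2.37  0.21] gap 0.0385 psi 100.3 pos angle 98.6 r 0.0972 tilt [-1.    -0.005  0.004]
[[-0.5, -1.1, 0.1], [1.1, 0.2, 0.3]],
[[-0.5, 1.8, 0.0], [1.1, 0.0, 0.0]],
[[-0.5, 1.8, 0.0], [1.1, 0.0, 0.0]],
[[-0.5, 1.8, 0.0], [1.1, 0.0, -0.0]],
[[-0.5, 1.8, 0.0], [1.1, -0.0, 0.0]],
```

Request:
{"method": "send_rows", "body": {
  "rows": [
    [[0,4,0],[0.5,0,0]],
    [[0,4,0],[0.5,0,0]],
    [[0,4,0],[0,0,0]]
  ]
}}

```text
clock: 20.72
tcp_pos: [0.5707, 0.269, 0.2713]
orientation: [-79.0, 88.0, -159.9]
contact_force: [-12.7, -3.6, 9.3]
finger_gap: 0.0387
```

```bash
python3 - <<'E'
from h import *
arc(np.array([.581,.172]),.097,95,.277,1)
E
```

```text
t 20.73 p [0.5707 0.269  0.2713] F [-12.7  -3.6   9.3] Mo [-0.51  2.24  0.15] gap 0.0387 psi 99.2 pos angle 96.1 r 0.0975 tilt [-0.999 -0.034  0.007]
[[-5.7, 1.6, 0.7], [4.2, 0.5, 1.9]],
```

The tool only tilts without the tips advancing, at about 13 N, so the stop has been reached. Backing off and raising to check.

Request:
{"method": "send_rows", "body": {
  "rows": [
    [[-1,-6,0],[0,0.3,1]],
    [[-1,-5,0],[0,0,1]],
    [[0,0,0],[0,0,0]]
  ]
}}

```text
clock: 21.1
tcp_pos: [0.5606, 0.2682, 0.2739]
orientation: [97.7, 89.6, 16.8]
contact_force: [-1.2, 1.0, 0.8]
finger_gap: 0.0383
```

```bash
python3 - <<'E'
from h import *
arc(np.array([.581,.172]),.097,100,.277,1)
E
```

```text
t 21.1 p [0.5606 0.2682 0.2739] F [-1.2  1.   0.8] Mo [ 0.02 -0.02  0.01] gap 0.0383 psi 99.1 pos angle 102.0 r 0.0983 tilt [-1.     0.007 -0.001]
[[-3.1, 3.4, 1.2], [-0.9, -0.1, -0.4]],
```

Request:
{"method": "send_rows", "body": {
  "rows": [
    [[-12,0,0],[0,0,0]],
    [[-15,0,0],[0,0,0]],
    [[-15,0,0],[0,0,0]],
    [[-20,0,0],[0,0,0]],
    [[-20,0,10],[0,0,0]],
    [[-20,0,25],[0,0,0]],
    [[-20,0,30],[0,0,0]],
    [[0,0,30],[0,0,0]],
    [[0,0,0],[0,0,0]],
    [[0,0,0],[0,0,0]]
  ]
}}

```text
clock: 22.35
tcp_pos: [0.5768, 0.17, 0.4128]
orientation: [96.0, 88.8, 15.0]
contact_force: [0.5, 0.4, -0.4]
finger_gap: 0.0382
```

```bash
python3 - <<'E'
from h import *
arc(np.array([.581,.172]),.097,100,.277,1)
w=snap('wrist','wf');s=snap('side','sf')
a=cv2.resize(w['img'],(533,400));b=cv2.resize(s['img'][110:310,220:350],(260,400),interpolation=cv2.INTER_CUBIC)
cv2.imwrite('pics/fin.png',np.hstack([a,b]))
E
```

```text
t 22.35 p [0.5768 0.17   0.4128] F [ 0.5  0.4 -0.4] Mo [-0.02  0.03  0.03] gap 0.0382 psi 99.1 pos angle 205.2 r 0.0047 tilt [-1.     0.021 -0.002]
[[136.1, 0.1, -98.0], [-0.9, -0.1, -1.2]],
```

View pics/fin.png

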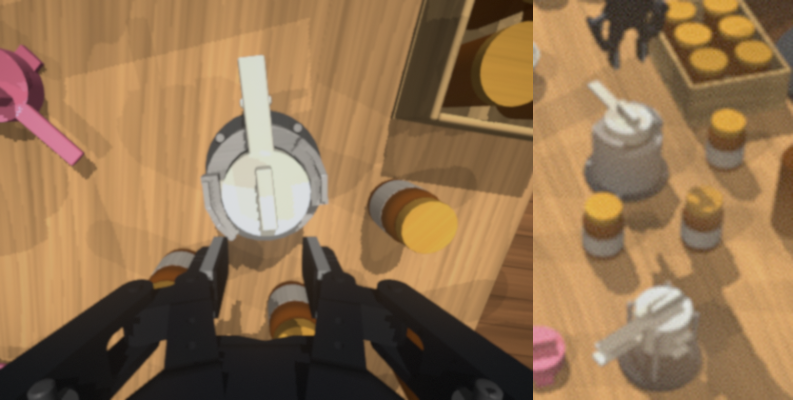

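```bash
python3 - <<'E'
from h import *
w=load('wf');k=560/533
c=atz(w,266*k,191*k,.1257);e=atz(w,252*k,57*k,.1257);r=atz(w,266*k,201*k,.1457)
print(c,e,np.linalg.norm(e-c),np.degrees(np.arctan2(*(e-c)[1::-1])),r)
# lug ends for pot x
for nm,uv,a in(('L1',(204,178),66),('L2',(229,239),140),('R1',(327,202),246),('R2',(297,138),320)):
    q=atz(w,uv[0]*k,uv[1]*k,.115)-np.array([.581,.172,.115]);print(nm,np.hypot(*q[:2]).round(4),(np.degrees(np.arctan2(q[1],q[0]))-a)%360)
E
```

```text
[0.58308975 0.17551027 0.1257    ] [0.55475204 0.28223113 0.1257    ] 0.11041906110322819 104.87065873128586 [0.58312776 0.17205302 0.1457    ]
L1 0.0557 109.51611233945383
L2 0.0583 104.29219714275183
R1 0.0618 112.99450404730305
R2 0.0577 107.15051388326873
```

The lid is turned: handle yaw is about 104.9°, against a pot x of about 103.5°, and the lid is centred to about 3 mm. The two other lids stand in the dispenser and the jars are unmoved. Nothing touches the gripper, so I'm handing in.

```bash
python3 -c "
from h import *
print(env.read_state()['qvel'].round(2)); sign_off()"
```

```text
[ 0.51  0.42  0.29  0.1  -0.11  0.03]
the job is handed in; nothing more can be done
```

I took the top white lid off the dispenser by its rib and set it on the pot with its ears in the gaps. Then I swung its handle about 85° clockwise until it stopped, and handed in about 22 s in. The hand-in reports no verdict.

**Turn:** the last pictures show the handle at about 105° in world axes and the pot's x at about 103.5°. That is about 1.5° off, where 11° is allowed. The lug ends, re-measured in the last picture, gave 104–113° for pot x, so the handle is at most about 8° off.

**Stop:** at the end the fingertips no longer advanced at about 13 N, which fits the stops.

**Centring:** the lid looks centred to about 2–4 mm, where 6 mm is allowed. The two readings disagreed, with the cap rim about 4 mm off and the rib about 2 mm, and camera error is about 2 mm.

**Tightness:** I could not measure the seal's compression directly. I infer it from the ears having reached the level part of the ramp.

**Surroundings:** the other two lids appear to be standing in the dispenser, risen, and I saw no jar moved. I judged both by eye only. At hand-in the force reading was about zero and the gripper was well above everything.

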